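# Load the breakfast row onto the roller rack in reverse order

### The job

Move the four things that stand in a row on the wooden tray onto the sloped roller rack, in reverse order: the one at the tray's left end (as seen from the robot) must stand lowest, against the stop at the rack's right end, the next from the left behind it, and so on, the one from the tray's right end standing last and highest. Stand each upright in the lane so that it rolls down until the row is closed up, and let none of them fall over.

Things in the scene. Friction and masses are not known exactly. Their poses are not given: they have to be found in the camera images.
- egg_cup_mid (a point): white glazed egg cup: bowl 52 mm across at the rim, narrow waist about 30 mm above the foot, foot 45 mm, 58 mm high; can be gripped by the bowl, 14 mm below the rim, about 0.1 kg, loose. The point is its centre, half-way up on its axis; z axis up.
- round_tin_mid (a point): round steel tea tin with a flat lid, the tallest tin, 58 mm diameter, 56 mm high, straight sides, about 0.1 kg, loose. The point is its centre, half-way up on its axis; z axis up.
- square_tin_mid (a point): square white tin with a flat lid, 46 x 46 mm, 52 mm high, its sides within 0.1 rad of the tray's, about 0.1 kg, loose. The point is its centre, half-way up on its axis; z axis up.
- flat_tin_mid (a point): low round metal tin with a flat lid, 60 mm diameter, 40 mm high, straight sides, about 0.1 kg, loose. The point is its centre, half-way up on its axis; z axis up.
- coaster_egg_cup: Round cork coaster, 72 mm diameter, 4 mm thick, top 18 mm above the worktop, fixed to the wooden tray; the egg cup stands on it at the start. Origin: centre of its underside. The four coasters are alike, 80 mm apart in one row along the tray; their y axes point along it to its left end.
- coaster_round_tin: Round cork coaster, 72 mm diameter, 4 mm thick, top 18 mm above the worktop, fixed to the wooden tray; the round tin stands on it at the start. Origin: centre of its underside. The four coasters are alike, 80 mm apart in one row along the tray; their y axes point along it to its left end.
- coaster_square_tin: Round cork coaster, 72 mm diameter, 4 mm thick, top 18 mm above the worktop, fixed to the wooden tray; the square tin stands on it at the start. Origin: centre of its underside. The four coasters are alike, 80 mm apart in one row along the tray; their y axes point along it to its left end.
- coaster_flat_tin: Round cork coaster, 72 mm diameter, 4 mm thick, top 18 mm above the worktop, fixed to the wooden tray; the flat tin stands on it at the start. Origin: centre of its underside. The four coasters are alike, 80 mm apart in one row along the tray; their y axes point along it to its left end.
- roller_rack: Fixed sloped lane of free rollers, 300 mm long, 72 wide between cheeks (88 outside) that rise 6 mm over the rollers. Origin: worktop under its centre; y uphill along the lane (to the left), x across. Stop face at y=-150 mm, roller tops there 35 mm above worktop, rising 0.12 per 1 (65 at y=+100) to the open end y=+148. A thing let go upright rolls slowly down till it meets stop or neighbour.
There are look-alikes about, which are no part of the job. What is shaped like the part that bears square_tin_mid but blue is not meant.

How it is judged:
At the end, for the whole second after the job is handed in: All four upright on the rollers (lean < 0.2 rad), within 20 mm of the lane's centre line, released, at rest, each within 15 mm of its place in the row closed up against the stop; order: leftmost coaster's thing at the stop, rightmost coaster's last (((y of coaster_round_tin in the frame of coaster_egg_cup below 0 m and y of coaster_square_tin in the frame of coaster_round_tin below 0 m and y of coaster_flat_tin in the frame of coaster_square_tin below 0 m and y of egg_cup_mid in the frame of roller_rack between -0.1427 and -0.1127 m and y of round_tin_mid in the frame of roller_rack between -0.0879 and -0.0579 m and y of square_tin_mid in the frame of roller_rack between -0.0361 and -0.0061 m and y of flat_tin_mid in the frame of roller_rack between 0.0173 and 0.0473 m) or (y of coaster_round_tin in the frame of coaster_egg_cup below 0 m and y of coaster_flat_tin in the frame of coaster_round_tin below 0 m and y of coaster_square_tin in the frame of coaster_flat_tin below 0 m and y of egg_cup_mid in the frame of roller_rack between -0.1427 and -0.1127 m and y of round_tin_mid in the frame of roller_rack between -0.0879 and -0.0579 m and y of flat_tin_mid in the frame of roller_rack between -0.0284 and 0.0016 m and y of square_tin_mid in the frame of roller_rack between 0.0235 and 0.0535 m) or (y of coaster_square_tin in the frame of coaster_egg_cup below 0 m and y of coaster_round_tin in the frame of coaster_square_tin below 0 m and y of coaster_flat_tin in the frame of coaster_round_tin below 0 m and y of egg_cup_mid in the frame of roller_rack between -0.1427 and -0.1127 m and y of square_tin_mid in the frame of roller_rack between -0.0937 and -0.0637 m and y of round_tin_mid in the frame of roller_rack between -0.0423 and -0.0123 m and y of flat_tin_mid in the frame of roller_rack between 0.0173 and 0.0473 m) or (y of coaster_square_tin in the frame of coaster_egg_cup below 0 m and y of coaster_flat_tin in the frame of coaster_square_tin below 0 m and y of coaster_round_tin in the frame of coaster_flat_tin below 0 m and y of egg_cup_mid in the frame of roller_rack between -0.1427 and -0.1127 m and y of square_tin_mid in the frame of roller_rack between -0.0937 and -0.0637 m and y of flat_tin_mid in the frame of roller_rack between -0.0403 and -0.0103 m and y of round_tin_mid in the frame of roller_rack between 0.0173 and 0.0473 m) or (y of coaster_flat_tin in the frame of coaster_egg_cup below 0 m and y of coaster_round_tin in the frame of coaster_flat_tin below 0 m and y of coaster_square_tin in the frame of coaster_round_tin below 0 m and y of egg_cup_mid in the frame of roller_rack between -0.1427 and -0.1127 m and y of flat_tin_mid in the frame of roller_rack between -0.086 and -0.056 m and y of round_tin_mid in the frame of roller_rack between -0.0284 and 0.0016 m and y of square_tin_mid in the frame of roller_rack between 0.0235 and 0.0535 m) or (y of coaster_flat_tin in the frame of coaster_egg_cup below 0 m and y of coaster_square_tin in the frame of coaster_flat_tin below 0 m and y of coaster_round_tin in the frame of coaster_square_tin below 0 m and y of egg_cup_mid in the frame of roller_rack between -0.1427 and -0.1127 m and y of flat_tin_mid in the frame of roller_rack between -0.086 and -0.056 m and y of square_tin_mid in the frame of roller_rack between -0.0341 and -0.0041 m and y of round_tin_mid in the frame of roller_rack between 0.0173 and 0.0473 m) or (y of coaster_egg_cup in the frame of coaster_round_tin below 0 m and y of coaster_square_tin in the frame of coaster_egg_cup below 0 m and y of coaster_flat_tin in the frame of coaster_square_tin below 0 m and y of round_tin_mid in the frame of roller_rack between -0.1396 and -0.1096 m and y of egg_cup_mid in the frame of roller_rack between -0.0851 and -0.0551 m and y of square_tin_mid in the frame of roller_rack between -0.0361 and -0.0061 m and y of flat_tin_mid in the frame of roller_rack between 0.0173 and 0.0473 m) or (y of coaster_egg_cup in the frame of coaster_round_tin below 0 m and y of coaster_flat_tin in the frame of coaster_egg_cup below 0 m and y of coaster_square_tin in the frame of coaster_flat_tin below 0 m and y of round_tin_mid in the frame of roller_rack between -0.1396 and -0.1096 m and y of egg_cup_mid in the frame of roller_rack between -0.0851 and -0.0551 m and y of flat_tin_mid in the frame of roller_rack between -0.0284 and 0.0016 m and y of square_tin_mid in the frame of roller_rack between 0.0235 and 0.0535 m) or (y of coaster_square_tin in the frame of coaster_round_tin below 0 m and y of coaster_egg_cup in the frame of coaster_square_tin below 0 m and y of coaster_flat_tin in the frame of coaster_egg_cup below 0 m and y of round_tin_mid in the frame of roller_rack between -0.1396 and -0.1096 m and y of square_tin_mid in the frame of roller_rack between -0.0877 and -0.0577 m and y of egg_cup_mid in the frame of roller_rack between -0.0394 and -0.0094 m and y of flat_tin_mid in the frame of roller_rack between 0.0173 and 0.0473 m) or (y of coaster_square_tin in the frame of coaster_round_tin below 0 m and y of coaster_flat_tin in the frame of coaster_square_tin below 0 m and y of coaster_egg_cup in the frame of coaster_flat_tin below 0 m and y of round_tin_mid in the frame of roller_rack between -0.1396 and -0.1096 m and y of square_tin_mid in the frame of roller_rack between -0.0877 and -0.0577 m and y of flat_tin_mid in the frame of roller_rack between -0.0344 and -0.0044 m and y of egg_cup_mid in the frame of roller_rack between 0.0202 and 0.0502 m) or (y of coaster_flat_tin in the frame of coaster_round_tin below 0 m and y of coaster_egg_cup in the frame of coaster_flat_tin below 0 m and y of coaster_square_tin in the frame of coaster_egg_cup below 0 m and y of round_tin_mid in the frame of roller_rack between -0.1396 and -0.1096 m and y of flat_tin_mid in the frame of roller_rack between -0.08 and -0.05 m and y of egg_cup_mid in the frame of roller_rack between -0.0255 and 0.0045 m and y of square_tin_mid in the frame of roller_rack between 0.0235 and 0.0535 m) or (y of coaster_flat_tin in the frame of coaster_round_tin below 0 m and y of coaster_square_tin in the frame of coaster_flat_tin below 0 m and y of coaster_egg_cup in the frame of coaster_square_tin below 0 m and y of round_tin_mid in the frame of roller_rack between -0.1396 and -0.1096 m and y of flat_tin_mid in the frame of roller_rack between -0.08 and -0.05 m and y of square_tin_mid in the frame of roller_rack between -0.0281 and 0.0019 m and y of egg_cup_mid in the frame of roller_rack between 0.0202 and 0.0502 m) or (y of coaster_egg_cup in the frame of coaster_square_tin below 0 m and y of coaster_round_tin in the frame of coaster_egg_cup below 0 m and y of coaster_flat_tin in the frame of coaster_round_tin below 0 m and y of square_tin_mid in the frame of roller_rack between -0.1453 and -0.1153 m and y of egg_cup_mid in the frame of roller_rack between -0.097 and -0.067 m and y of round_tin_mid in the frame of roller_rack between -0.0423 and -0.0123 m and y of flat_tin_mid in the frame of roller_rack between 0.0173 and 0.0473 m) or (y of coaster_egg_cup in the frame of coaster_square_tin below 0 m and y of coaster_flat_tin in the frame of coaster_egg_cup below 0 m and y of coaster_round_tin in the frame of coaster_flat_tin below 0 m and y of square_tin_mid in the frame of roller_rack between -0.1453 and -0.1153 m and y of egg_cup_mid in the frame of roller_rack between -0.097 and -0.067 m and y of flat_tin_mid in the frame of roller_rack between -0.0403 and -0.0103 m and y of round_tin_mid in the frame of roller_rack between 0.0173 and 0.0473 m) or (y of coaster_round_tin in the frame of coaster_square_tin below 0 m and y of coaster_egg_cup in the frame of coaster_round_tin below 0 m and y of coaster_flat_tin in the frame of coaster_egg_cup below 0 m and y of square_tin_mid in the frame of roller_rack between -0.1453 and -0.1153 m and y of round_tin_mid in the frame of roller_rack between -0.0939 and -0.0639 m and y of egg_cup_mid in the frame of roller_rack between -0.0394 and -0.0094 m and y of flat_tin_mid in the frame of roller_rack between 0.0173 and 0.0473 m) or (y of coaster_round_tin in the frame of coaster_square_tin below 0 m and y of coaster_flat_tin in the frame of coaster_round_tin below 0 m and y of coaster_egg_cup in the frame of coaster_flat_tin below 0 m and y of square_tin_mid in the frame of roller_rack between -0.1453 and -0.1153 m and y of round_tin_mid in the frame of roller_rack between -0.0939 and -0.0639 m and y of flat_tin_mid in the frame of roller_rack between -0.0344 and -0.0044 m and y of egg_cup_mid in the frame of roller_rack between 0.0202 and 0.0502 m) or (y of coaster_flat_tin in the frame of coaster_square_tin below 0 m and y of coaster_egg_cup in the frame of coaster_flat_tin below 0 m and y of coaster_round_tin in the frame of coaster_egg_cup below 0 m and y of square_tin_mid in the frame of roller_rack between -0.1453 and -0.1153 m and y of flat_tin_mid in the frame of roller_rack between -0.0919 and -0.0619 m and y of egg_cup_mid in the frame of roller_rack between -0.0374 and -0.0074 m and y of round_tin_mid in the frame of roller_rack between 0.0173 and 0.0473 m) or (y of coaster_flat_tin in the frame of coaster_square_tin below 0 m and y of coaster_round_tin in the frame of coaster_flat_tin below 0 m and y of coaster_egg_cup in the frame of coaster_round_tin below 0 m and y of square_tin_mid in the frame of roller_rack between -0.1453 and -0.1153 m and y of flat_tin_mid in the frame of roller_rack between -0.0919 and -0.0619 m and y of round_tin_mid in the frame of roller_rack between -0.0343 and -0.0043 m and y of egg_cup_mid in the frame of roller_rack between 0.0202 and 0.0502 m) or (y of coaster_egg_cup in the frame of coaster_flat_tin below 0 m and y of coaster_round_tin in the frame of coaster_egg_cup below 0 m and y of coaster_square_tin in the frame of coaster_round_tin below 0 m and y of flat_tin_mid in the frame of roller_rack between -0.1376 and -0.1076 m and y of egg_cup_mid in the frame of roller_rack between -0.0831 and -0.0531 m and y of round_tin_mid in the frame of roller_rack between -0.0284 and 0.0016 m and y of square_tin_mid in the frame of roller_rack between 0.0235 and 0.0535 m) or (y of coaster_egg_cup in the frame of coaster_flat_tin below 0 m and y of coaster_square_tin in the frame of coaster_egg_cup below 0 m and y of coaster_round_tin in the frame of coaster_square_tin below 0 m and y of flat_tin_mid in the frame of roller_rack between -0.1376 and -0.1076 m and y of egg_cup_mid in the frame of roller_rack between -0.0831 and -0.0531 m and y of square_tin_mid in the frame of roller_rack between -0.0341 and -0.0041 m and y of round_tin_mid in the frame of roller_rack between 0.0173 and 0.0473 m) or (y of coaster_round_tin in the frame of coaster_flat_tin below 0 m and y of coaster_egg_cup in the frame of coaster_round_tin below 0 m and y of coaster_square_tin in the frame of coaster_egg_cup below 0 m and y of flat_tin_mid in the frame of roller_rack between -0.1376 and -0.1076 m and y of round_tin_mid in the frame of roller_rack between -0.08 and -0.05 m and y of egg_cup_mid in the frame of roller_rack between -0.0255 and 0.0045 m and y of square_tin_mid in the frame of roller_rack between 0.0235 and 0.0535 m) or (y of coaster_round_tin in the frame of coaster_flat_tin below 0 m and y of coaster_square_tin in the frame of coaster_round_tin below 0 m and y of coaster_egg_cup in the frame of coaster_square_tin below 0 m and y of flat_tin_mid in the frame of roller_rack between -0.1376 and -0.1076 m and y of round_tin_mid in the frame of roller_rack between -0.08 and -0.05 m and y of square_tin_mid in the frame of roller_rack between -0.0281 and 0.0019 m and y of egg_cup_mid in the frame of roller_rack between 0.0202 and 0.0502 m) or (y of coaster_square_tin in the frame of coaster_flat_tin below 0 m and y of coaster_egg_cup in the frame of coaster_square_tin below 0 m and y of coaster_round_tin in the frame of coaster_egg_cup below 0 m and y of flat_tin_mid in the frame of roller_rack between -0.1376 and -0.1076 m and y of square_tin_mid in the frame of roller_rack between -0.0857 and -0.0557 m and y of egg_cup_mid in the frame of roller_rack between -0.0374 and -0.0074 m and y of round_tin_mid in the frame of roller_rack between 0.0173 and 0.0473 m) or (y of coaster_square_tin in the frame of coaster_flat_tin below 0 m and y of coaster_round_tin in the frame of coaster_square_tin below 0 m and y of coaster_egg_cup in the frame of coaster_round_tin below 0 m and y of flat_tin_mid in the frame of roller_rack between -0.1376 and -0.1076 m and y of square_tin_mid in the frame of roller_rack between -0.0857 and -0.0557 m and y of round_tin_mid in the frame of roller_rack between -0.0343 and -0.0043 m and y of egg_cup_mid in the frame of roller_rack between 0.0202 and 0.0502 m)) and x of egg_cup_mid in the frame of roller_rack between -0.02 and 0.02 m and z of egg_cup_mid in the frame of roller_rack above 0.059 m and angle between each of egg_cup, round_tin, square_tin, flat_tin's own z axis and vertical below 0.2 rad and linear speed of each of egg_cup, round_tin, square_tin, flat_tin below 0.02 m/s and contact force between each of egg_cup, round_tin, square_tin, flat_tin and the fingers below 0.1 N and x of round_tin_mid in the frame of roller_rack between -0.02 and 0.02 m and z of round_tin_mid in the frame of roller_rack above 0.058 m and x of square_tin_mid in the frame of roller_rack between -0.02 and 0.02 m and z of square_tin_mid in the frame of roller_rack above 0.056 m and x of flat_tin_mid in the frame of roller_rack between -0.02 and 0.02 m and z of flat_tin_mid in the frame of roller_rack above 0.05 m); the robot touches nothing.
It fails at once if the egg cup falls over (angle between egg_cup's own z axis and vertical above 0.7 rad).
It fails at once if the round tin falls over (angle between round_tin's own z axis and vertical above 0.7 rad).
It fails at once if the square tin falls over (angle between square_tin's own z axis and vertical above 0.7 rad).
It fails at once if the flat tin falls over (angle between flat_tin's own z axis and vertical above 0.7 rad).
It also fails if it takes over 88 s, if anything falls off the work surface, if the arm or the gripper's body presses on something with over 40 N, if the wrist force passes 120 N, or if a joint passes its speed limit or range.

### The arm

A 6-joint arm with a two-finger parallel gripper is mounted at the origin on a cart in front of the work surface, level with it; the furniture and walls round the work are solid. World frame = base frame: x ahead of the robot, y to its left, z up, the work surface at z = 0. Lengths are in m, angles in rad, forces in N, time in s.
With the tool pointing down it reaches from about 0.35 to 0.85 m from the base axis. Payload 8.1 kg.
Tool frame: the origin (TCP) lies on the centre line of the jaws, within the pads' length; the fingertips stand 11 mm ahead of it and the grasp point (between the pads) lies 8 mm behind it; z points along the fingers, y is the line along which they close (so a half turn about z gives the same grasp; the last joint's range is limited). The gripper opens to 93 mm and grips with 3 to 60 N. Pads are 15 mm wide; open, the fingers measure 128 mm over their backs; the gripper's body (75 mm by 188 mm) begins 65 mm behind the grasp point.
Start: joints at [-1.325, 0.13, 1.488, -0, 1.523, -0.085], TCP at [0.195, -0.567, 0.23] pointing down, gripper open.
Joint ranges: [-2.96, 2.96], [-0.89, 2.26], [0.02, 2.5], [-1.34, 4.48], [0, 2.73], [-2.66, 2.66]. Speed limits (rad/s): [2.39, 2.39, 2.79, 3.14, 3.14, 3.14].

### API

Orientations are given as [roll, pitch, yaw] about the fixed x, y, z axes, in that order (R = Rz(yaw) Ry(pitch) Rx(roll)).
In Python, from workcell import env gives the robot as it stands. The module is installed in compiled form; this text tells all that it offers.
- The arm moves only by the tool move_arm, never from a script. Its argument "commands" is a list of rows, each an object with "translation": the shift along the world's x, y, z in m, a list of three; "rot": the turn, a rotation vector about the world's x, y, z in rad, a list of three; "hand": the gripper command: -1 is fully open, 1 is shut, values between are in proportion. A call has 1 to 10 rows; each row is the pose to reach, as a shift and turn from the pose commanded when the call began; what a row does not reach only later rows make up. A row lasts 1/10 s, in which the tool goes at most 50 mm and 8.59 degrees, less where a joint would pass 70% of its speed; a pose out of reach is approached as far as the arm can. A call with a gripper value outside its range is refused whole. The fingers move at their own pace and stop on an object; "force" is the grip in N (left out, the last holds). Time passes only in rows, so rows that repeat a pose let the fingers close. It gives the time, the measured TCP pose, the force, the opening and the grip force at its end, in the units of the state.
- env.state(): the state, without advancing time (a new reading comes with each control period).
- env.snapshot(name): name is "scene" or "side" or "wrist"; returns a dict with "img" (420x560x3 uint8, blue, green, red), "intrinsics" (3x3 intrinsics, pixels), "k1" (the pictures are not rectified: a ray, as slopes to the right and down, at radius r is drawn at 1 + k1 r^2 times it, then the intrinsics apply), "extrinsics" (4x4, takes a point from camera to world coordinates); the wrist camera has in their place "tool_from_camera" (4x4, takes a point from camera to tool coordinates, whose origin is the TCP and whose axes are the flange's). Camera axes: x right, y up, looking along -z (the intrinsics and any distortion apply to the point x, -y, -z); pixel columns grow to the right and rows downward; lengths in m; the calibration is good to about 2 mm. A picture is of the moment at which its call begins: read the wrist's pose just before it. There is no depth.
- env.job_done(): hands the job in; it is judged then, once.
The state is a dict: "time_s": time; "joint_pos": joint angles; "joint_velocities": joint speeds; "joint_torque": joint torques, N m; "eef_pos": TCP position; "ee_rot": TCP orientation; "wrist_force": force on the tool from outside, world axes, zero at the start; "torque": the same for the moment, N m; "finger_gap": opening from 0.0 (shut) to 1.0 (fully open); "finger_force": force on a finger pad.
Only numpy, scipy, OpenCV 4.12 (cv2) and the standard library are available. Lean on these libraries where they do the work, as an engineer would, in place of code of your own. Each camera call takes 0.05 s, during which the arm holds its last target. There are 200 camera calls.

## Working session

There is one attempt and no reset: what is moved stays moved. The work goes in short steps, Python scripts to look and compute and a tool call to move; the robot and the scene stay as the last step left them, time stands still between calls to the robot, and variables do not carry over. Pictures are saved under pics/ and viewed, at most 14 in all, crops included, and the job is handed in when it is done.

Besides the shell and the picture viewer there is one more tool, called after "Call:" in YAML: its name, and indented under it one key for each argument. move_arm: Moves the arm, as the interface text tells. Its arguments: {"type":"object","properties":{"commands":{"type":"array","items":{"type":"object","properties":{"translation":{"type":"array","items":{"type":"number"}},"rot":{"type":"array","items":{"type":"number"}},"hand":{"type":"number"}}}},"force":{"type":"number"}},"required":["commands"]}

```bash
mkdir -p pics
cat > h.py <<'E'
import numpy as np, cv2
from workcell import env
def snap(n,f):
    s=env.snapshot(n); cv2.imwrite('pics/'+f,s['img']); np.savez('pics/'+f[:-4]+'.npz',**{k:np.array(v) for k,v in s.items()}); return s
def ray(s,px):
    K=np.array(s['intrinsics']);d=cv2.undistortPoints(np.array([[px]],float),K,np.array([float(s['k1']),0,0,0]))[0,0]
    E=np.array(s['extrinsics']);return E[:3,3],E[:3,:3]@np.array([d[0],-d[1],-1])
def onz(s,px,z):
    o,d=ray(s,px);return o+d*(z-o[2])/d[2]
def tri(s1,p1,s2,p2):
    (a,u),(b,v)=ray(s1,p1),ray(s2,p2)
    t=np.linalg.lstsq(np.c_[u,-v],b-a,rcond=None)[0];P,Q=a+t[0]*u,b+t[1]*v
    return (P+Q)/2,np.linalg.norm(P-Q)
def proj(s,P):
    E=np.array(s['extrinsics']);p=E[:3,:3].T@(np.array(P)-E[:3,3]);q=np.array([p[0],-p[1]])/-p[2]
    q=q*(1+float(s['k1'])*(q@q));K=np.array(s['intrinsics']);return (K@[q[0],q[1],1])[:2]
def load(f): return dict(np.load('pics/'+f+'.npz'))
E
python3 - <<'E'
from h import *
for n in('scene','side'):
    s=snap(n,n+'0.png');print(n,s['k1'],np.round(s['intrinsics'],1).tolist(),np.round(s['extrinsics'],3).tolist())
a=env.state();print(a)
E
```

```text
scene -0.11635024319518318 [[428.1, 0.0, 281.3], [0.0, 428.1, 212.7], [0.0, 0.0, 1.0]] [[-0.687, 0.303, -0.661, -0.032], [-0.727, -0.304, 0.616, 0.68], [-0.014, 0.903, 0.429, 0.427], [0.0, 0.0, 0.0, 1.0]]
side -0.05552328405625069 [[404.9, 0.0, 275.7], [0.0, 404.9, 210.4], [0.0, 0.0, 1.0]] [[0.92, 0.262, -0.291, 0.279], [-0.392, 0.596, -0.701, -0.483], [-0.011, 0.759, 0.651, 0.614], [0.0, 0.0, 0.0, 1.0]]
{'time_s': 0.1, 'joint_pos': array([-1.32541521e+00,  1.31081812e-01,  1.48918791e+00, -6.88584308e-06,
        1.52298193e+00, -8.54185684e-02]), 'joint_velocities': array([-7.56065634e-05, -1.05847901e-03, -1.68322924e-03, -9.29239964e-04,
       -1.12726577e-03,  5.88172466e-04]), 'joint_torque': array([ 6.07994389e-04, -5.61344433e+01, -4.93094265e+01,  7.70585239e-02,
        2.92923313e-02, -8.30971908e-05]), 'eef_pos': array([ 0.19476661, -0.56698266,  0.22868498]), 'ee_rot': array([-3.13993911e+00, -1.34685147e-04,  3.30799911e-01]), 'wrist_force': array([-0.13721009,  0.3077125 , -0.01640036]), 'torque': array([0.01693668, 0.01671184, 0.06310898]), 'finger_force': 0.0, 'finger_gap': 0.9985285393513937}
```

View pics/scene0.png

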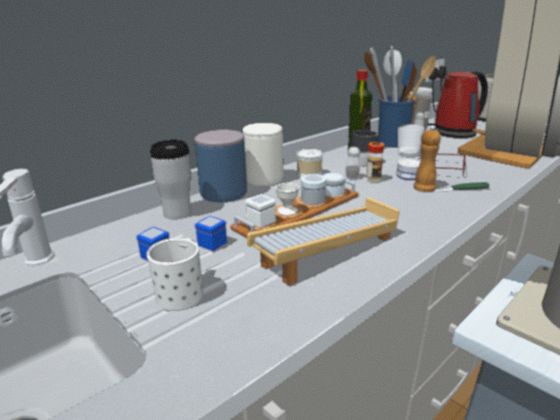

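View pics/side0.png

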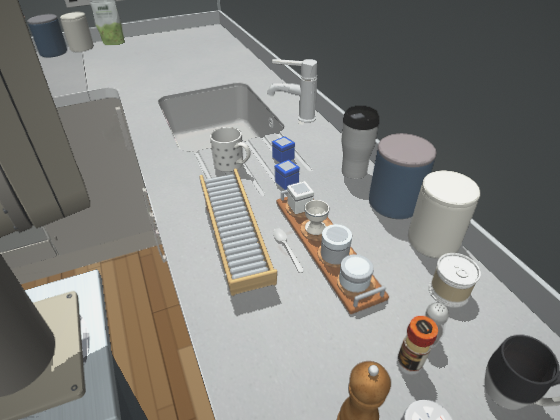

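The side view looks to the robot's left (+y). The tray row from its left end reads white square tin (300,195), egg cup (317,215), tin (336,243) and tin (356,272). The blue cubes at (284,148) and (287,173) are look-alikes. The tin at (456,278) and the mug are not on the tray. I'll take one close crop to check.

Run:
```python
import cv2
i=cv2.imread('pics/side0.png')[160:310,190:390]
cv2.imwrite('pics/c1.png',cv2.resize(i,None,fx=4,fy=4,interpolation=cv2.INTER_CUBIC))
i=cv2.imread('pics/scene0.png')[165:285,225:405]
cv2.imwrite('pics/c2.png',cv2.resize(i,None,fx=4.4,fy=4.4,interpolation=cv2.INTER_CUBIC))
```

```text
(no output)
```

View pics/c1.png

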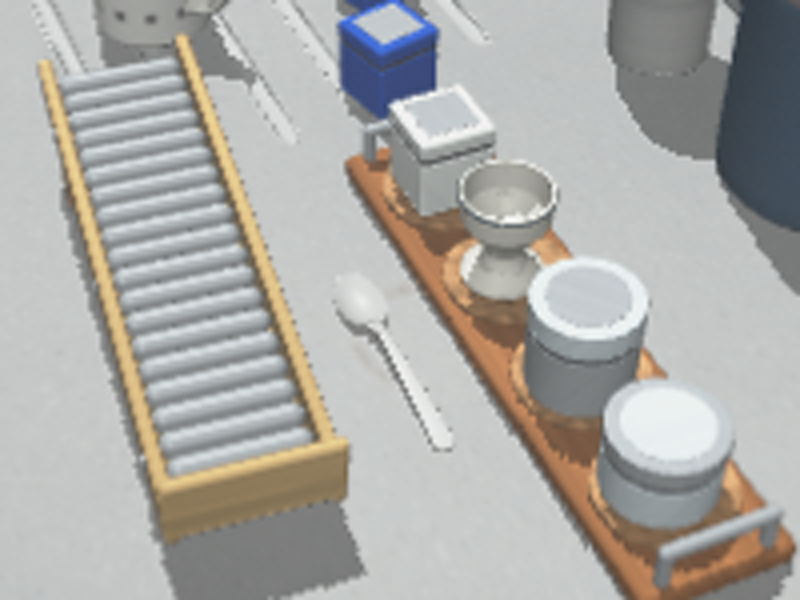

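View pics/c2.png

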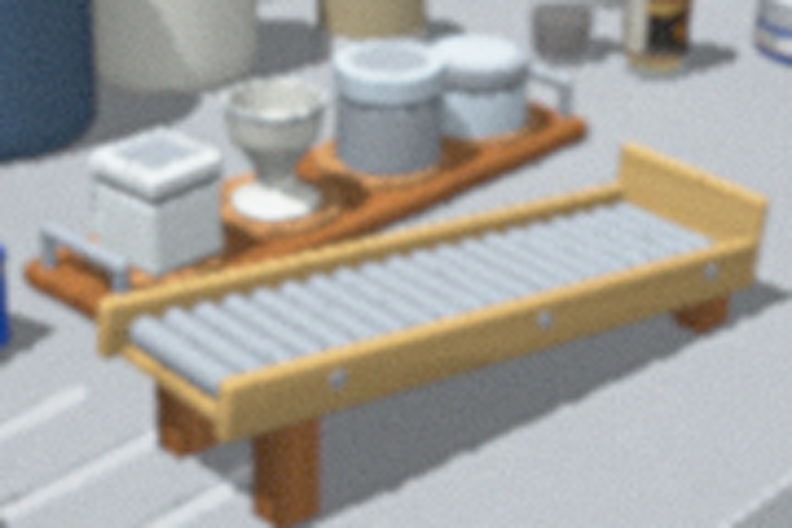

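Order from the left is square, egg cup, round, flat. That gives lane targets for y of -0.130, -0.082, -0.027 and +0.032. Next I'll measure the positions.

```bash
cat > m.py <<'E'
from h import *
S,C=load('side0'),load('scene0')
c1=lambda x,y:((x+.5)/4+190-.5,(y+.5)/4+160-.5)
c2=lambda x,y:((x+.5)/4.4+225-.5,(y+.5)/4.4+165-.5)
for n,a,b,z in [('sq',(442,122),(157,151),.07),('egg',(508,194),(275,99),.076),('round',(588,304),(391,71),.074),('flat',(668,425),(482,62),.058)]:
    print(n,onz(S,c1(*a),z).round(4),onz(C,c2(*b),z).round(4),tri(S,c1(*a),C,c2(*b)))
for n,a,b,z in [('near cheek up end',(44,65),(222,388),.0768),('far cheek up end',(182,38),(104,302),.0768)]:
    print(n,onz(S,c1(*a),z).round(4),onz(C,c2(*b),z).round(4),tri(S,c1(*a),C,c2(*b)))
for p in [(163,489),(347,442)]: print('stop top out',[onz(S,c1(*p),z).round(4) for z in (.04,.05,.06)])
for a,b in [((163,489),(757,238)),((347,442),(628,150))]:
  pass
for n,b in [('near',(766,205)),('far',(625,148))]:
  print(n,[tri(S,c1(*a),C,c2(*b)) for a in ([(163,489)] if n=='near' else [(347,442)])])
E
python3 m.py
```

```text
sq [0.598  0.1447 0.07  ] [0.5982 0.152  0.07  ] (array([0.60073269, 0.14890359, 0.0673674 ]), np.float64(0.0021824460148033224))
egg [0.5993 0.0697 0.076 ] [0.5949 0.077  0.076 ] (array([0.6004781 , 0.07200242, 0.07330242]), np.float64(0.0008487881333919717))
round [ 0.598  -0.0159  0.074 ] [0.5835 0.0043 0.074 ] (array([ 0.59994769, -0.0114838 ,  0.06678491]), np.float64(0.00418733495541544))
flat [ 0.6016 -0.0858  0.058 ] [ 0.5853 -0.0714  0.058 ] (array([ 0.60029503, -0.08516082,  0.05311044]), np.float64(0.007702586858241895))
near cheek up end [0.41   0.2763 0.0768] [0.4065 0.2862 0.0768] (array([0.41107604, 0.28193087, 0.07291706]), np.float64(0.00031444024777484066))
far cheek up end [0.4907 0.2696 0.0768] [0.488  0.2746 0.0768] (array([0.49128285, 0.27216566, 0.07479609]), np.float64(0.00037954894924305873))
stop top out [array([ 0.3824, -0.0144,  0.04  ]), array([ 0.3806, -0.0226,  0.05  ]), array([ 0.3787, -0.0307,  0.06  ])]
stop top out [array([ 0.4699, -0.022 ,  0.04  ]), array([ 0.4665, -0.03  ,  0.05  ]), array([ 0.4632, -0.038 ,  0.06  ])]
near [(array([ 0.37801225, -0.02823716,  0.05573832]), np.float64(0.003192456634963136))]
far [(array([ 0.46351205, -0.0354604 ,  0.05585262]), np.float64(0.00221407249722115))]
```

Run:
```python
from h import *
S,C=load('side0'),load('scene0')
print('blue can base',onz(S,(373,200),0),onz(S,(395,217),0),onz(C,(222,198),0))
print('white can base',onz(S,(414,240),0),onz(S,(438,256),0))
print('mill top tri',tri(S,(371,368),C,(430,131)),'bottle top',onz(C,(362,70),.3),onz(C,(362,150),0))
print('blue can top tri',tri(S,(405,150),C,(221,139)))
s=env.snapshot('wrist');print(np.round(s['tool_from_camera'],3).tolist(),s['intrinsics'],s['k1'])
```

```text
blue can base [0.78254304 0.11993449 0.        ] [0.79435533 0.04743601 0.        ] [0.79505144 0.11296355 0.        ]
white can base [ 0.78752319 -0.03109254  0.        ] [ 0.80386479 -0.08963025  0.        ]
mill top tri (array([ 0.47279394, -0.30415196,  0.15547456]), np.float64(0.0037738731840998314)) bottle top [ 0.61041273 -0.19296123  0.3       ] [ 0.79114341 -0.46334783  0.        ]
blue can top tri (array([0.81724737, 0.08896988, 0.14652592]), np.float64(0.005601160045035109))
[[-0.0, 0.958, 0.287, 0.081], [1.0, 0.0, -0.0, -0.0], [-0.0, 0.287, -0.958, -0.155], [0.0, 0.0, 0.0, 1.0]] [[325.61024317   0.         280.69459646]
 [  0.         325.61024317 208.03170581]
 [  0.           0.           1.        ]] -0.05464967037839377
```

Call:
move_arm:
  commands:
    - {"translation": [0, 0, 0.05], "rot": [0, 0, 0.14], "hand": -1}
    - {"translation": [0, 0.0, 0.1], "rot": [0, 0, 0.28], "hand": -1}
    - {"translation": [0.02, 0.04, 0.13], "rot": [0, 0, 0.42], "hand": -1}
    - {"translation": [0.04, 0.08, 0.14], "rot": [0, 0, 0.56], "hand": -1}
    - {"translation": [0.06, 0.12, 0.15], "rot": [0, 0, 0.7], "hand": -1}
    - {"translation": [0.09, 0.16, 0.15], "rot": [0, 0, 0.84], "hand": -1}
    - {"translation": [0.12, 0.2, 0.15], "rot": [0, 0, 0.98], "hand": -1}
    - {"translation": [0.15, 0.24, 0.15], "rot": [0, 0, 1.12], "hand": -1}
    - {"translation": [0.18, 0.28, 0.15], "rot": [0, 0, 1.24], "hand": -1}
    - {"translation": [0.21, 0.32, 0.15], "rot": [0, 0, 1.24], "hand": -1}

```text
time_s: 1.15
eef_pos: [0.4056, -0.2456, 0.3796]
ee_rot: [3.142, 0.0, 1.575]
wrist_force: [1.3, -1.3, -0.1]
finger_gap: 1.001
finger_force: 0.0
```

Call:
move_arm:
  commands:
    - {"translation": [0.02, 0.045, 0], "rot": [0, 0, 0], "hand": -1}
    - {"translation": [0.04, 0.09, 0], "rot": [0, 0, 0], "hand": -1}
    - {"translation": [0.06, 0.135, 0], "rot": [0, 0, 0], "hand": -1}
    - {"translation": [0.08, 0.18, -0.01], "rot": [0, 0, 0], "hand": -1}
    - {"translation": [0.1, 0.225, -0.02], "rot": [0, 0, 0], "hand": -1}
    - {"translation": [0.115, 0.265, -0.03], "rot": [0, 0, 0], "hand": -1}
    - {"translation": [0.115, 0.305, -0.05], "rot": [0, 0, 0], "hand": -1}
    - {"translation": [0.115, 0.305, -0.05], "rot": [0, 0, 0], "hand": -1}
    - {"translation": [0.115, 0.305, -0.05], "rot": [0, 0, 0], "hand": -1}

```text
time_s: 2.05
eef_pos: [0.5194, 0.0581, 0.3288]
ee_rot: [-3.14, 0.0, 1.573]
wrist_force: [-0.4, -0.8, 0.2]
finger_gap: 1.003
finger_force: 0.0
```

```bash
cat >> h.py <<'E'
from scipy.spatial.transform import Rotation as R
def wsnap(f):
    st=env.state();s=env.snapshot('wrist')
    T=np.eye(4);T[:3,:3]=R.from_euler('xyz',st['ee_rot']).as_matrix();T[:3,3]=st['eef_pos']
    s['extrinsics']=T@np.array(s['tool_from_camera']);cv2.imwrite('pics/'+f,s['img']);np.savez('pics/'+f[:-4]+'.npz',**{k:np.array(v) for k,v in s.items()})
    print(st['eef_pos'].round(4),st['ee_rot'].round(4));return s
E
python3 - <<'E'
from h import *
s=wsnap('w1.png')
cv2.imwrite('pics/w1b.png',cv2.resize(s['img'],None,fx=1.42,fy=1.42,interpolation=cv2.INTER_CUBIC))
for z,p in[(.07,(.6,.147)),(.076,(.6,.071)),(.074,(.6,-.012)),(.058,(.6,-.085)),(.05,(.4366,.1285))]: print(proj(s,[*p,z]).round(1))
E
```

```text
[0.5194 0.0581 0.3288] [-3.1397e+00  5.0000e-04  1.5731e+00]
[346.8 104.1]
[344.4 166.7]
[340.5 227.9]
[335.7 271.2]
[216.7 119. ]
```

View pics/w1b.png

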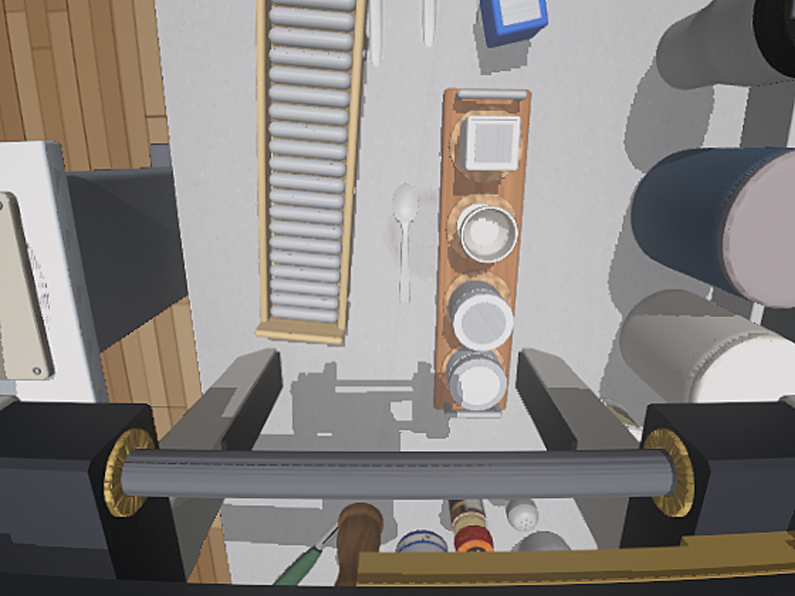

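Wrist view, in 1.42x pixels: square (493,142), egg cup (488,233), round tin (483,321), flat tin (476,381). The rack runs from its stop at about (302,330) up and out of the top of the picture.

Run:
```python
from h import *
s=load('w1');f=lambda x,y:((x+.5)/1.42-.5,(y+.5)/1.42-.5)
for n,p,z in[('sq',(493.5,142),.07),('egg',(488.5,233.5),.076),('round',(483,321.5),.074),('flat',(476,381.5),.058)]: print(n,onz(s,f(*p),z).round(4))
a=onz(s,f(467,117),.07);b=onz(s,f(467,170),.07);c=onz(s,f(520,114),.07);d=onz(s,f(521,168),.07)
print('sq size',np.linalg.norm(a-b),np.linalg.norm(a-c),'yaw',np.arctan2(*(b-a)[[0,1]][::1])-np.pi,np.arctan2(*(c-a)[[1,0]]))
l=lambda y:.035+.12*(y+.15)+.006
# overlay predicted rack outline and compare
def rk(x,y,yaw,p): c,s_=np.cos(yaw),np.sin(yaw);return [x+c*p[0]-s_*p[1],y+s_*p[0]+c*p[1],p[2]]
img=cv2.resize(s['img'],None,fx=2.5,fy=2.5,interpolation=cv2.INTER_CUBIC)
for X in(-.036,.036):
    for Y in(-.15,-.1,-.05,0,.05,.1):
        q=proj(s,rk(.4366,.1285,-.098,(X,Y,l(Y))));cv2.circle(img,tuple(int(v) for v in (q+.5)*2.5),2,(0,0,255),-1)
cv2.imwrite('pics/ov.png',img[0:600,350:1000])
# tray edge yaw z=.014
print('tray',onz(s,f(444,95),.014).round(4),onz(s,f(436,405),.014).round(4))
```

```text
sq [0.6004 0.152  0.07  ]
egg [0.5992 0.074  0.076 ]
round [ 0.5992 -0.0097  0.074 ]
flat [ 0.5988 -0.0807  0.058 ]
sq size 0.043667031738630374 0.04492891777578081 yaw -0.03933417222891311 0.06435618822314863
tray [0.562  0.1963 0.014 ] [ 0.5626 -0.1333  0.014 ]
```

View pics/ov.png

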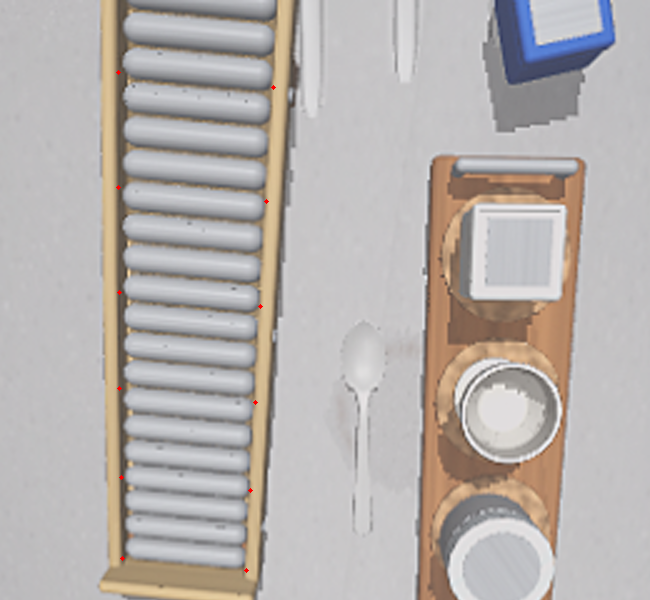

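Order and positions agree in both views, and the rack model overlays well at (0.437, 0.1285) with yaw -0.098. I'll grasp the square tin first.

Call:
move_arm:
  force: 12
  commands:
    - {"translation": [0.03, 0.035, -0.015], "rot": [0, 0, 0.02], "hand": -1}
    - {"translation": [0.06, 0.07, -0.03], "rot": [0, 0, 0.05], "hand": -1}
    - {"translation": [0.081, 0.094, -0.06], "rot": [0, 0, 0.05], "hand": -1}
    - {"translation": [0.081, 0.094, -0.11], "rot": [0, 0, 0.05], "hand": -1}
    - {"translation": [0.081, 0.094, -0.155], "rot": [0, 0, 0.05], "hand": -1}
    - {"translation": [0.081, 0.094, -0.195], "rot": [0, 0, 0.05], "hand": -1}
    - {"translation": [0.081, 0.094, -0.23], "rot": [0, 0, 0.05], "hand": -1}
    - {"translation": [0.081, 0.094, -0.26], "rot": [0, 0, 0.05], "hand": -1}
    - {"translation": [0.081, 0.094, -0.285], "rot": [0, 0, 0.05], "hand": -1}
    - {"translation": [0.081, 0.094, -0.285], "rot": [0, 0, 0.05], "hand": -1}

```text
time_s: 3.1
eef_pos: [0.5986, 0.149, 0.041]
ee_rot: [-3.135, 0.001, 1.618]
wrist_force: [-0.2, 0.3, -0.0]
finger_gap: 1.003
finger_force: 0.0
```

Call:
move_arm:
  force: 12
  commands:
    - {"translation": [0, 0, 0], "rot": [0, 0, 0], "hand": 0}
    - {"translation": [0, 0, 0], "rot": [0, 0, 0], "hand": 0.4}
    - {"translation": [0, 0, 0], "rot": [0, 0, 0], "hand": 1}
    - {"translation": [0, 0, 0], "rot": [0, 0, 0], "hand": 1}
    - {"translation": [0, 0, 0], "rot": [0, 0, 0], "hand": 1}
    - {"translation": [0, 0, 0], "rot": [0, 0, 0], "hand": 1}

```text
time_s: 3.7
eef_pos: [0.601, 0.1517, 0.045]
ee_rot: [3.141, -0.0, 1.621]
wrist_force: [-2.0, -0.6, 1.7]
finger_gap: 0.53
finger_force: 0.7
```

Call:
move_arm:
  commands:
    - {"translation": [0, 0, 0], "rot": [0, 0, 0], "hand": 1}
    - {"translation": [0, 0, 0], "rot": [0, 0, 0], "hand": 1}
    - {"translation": [0, 0, 0], "rot": [0, 0, 0], "hand": 1}

```text
time_s: 4.0
eef_pos: [0.6009, 0.1516, 0.0449]
ee_rot: [-3.142, -0.0, 1.621]
wrist_force: [-2.4, 0.2, 3.8]
finger_gap: 0.497
finger_force: 11.9
```

Call:
move_arm:
  commands:
    - {"translation": [0, 0, 0.02], "rot": [0, 0, 0], "hand": 1}
    - {"translation": [0, 0, 0.06], "rot": [0, 0, 0], "hand": 1}
    - {"translation": [-0.01, -0.01, 0.09], "rot": [0, 0, 0], "hand": 1}
    - {"translation": [-0.04, -0.035, 0.105], "rot": [0, 0, -0.03], "hand": 1}
    - {"translation": [-0.07, -0.06, 0.11], "rot": [0.02, 0, -0.06], "hand": 1}
    - {"translation": [-0.1, -0.085, 0.11], "rot": [0.05, 0, -0.09], "hand": 1}
    - {"translation": [-0.13, -0.11, 0.11], "rot": [0.08, -0.002, -0.12], "hand": 1}
    - {"translation": [-0.16, -0.13, 0.105], "rot": [0.11, -0.003, -0.14], "hand": 1}
    - {"translation": [-0.176, -0.1435, 0.09], "rot": [0.12, -0.003, -0.148], "hand": 1}
    - {"translation": [-0.176, -0.1435, 0.075], "rot": [0.12, -0.003, -0.148], "hand": 1}

```text
time_s: 5.0
eef_pos: [0.4235, 0.0063, 0.1191]
ee_rot: [3.141, -0.119, 1.47]
wrist_force: [0.2, 1.2, -1.4]
finger_gap: 0.5
finger_force: 11.9
```

Call:
move_arm:
  commands:
    - {"translation": [0, 0, -0.015], "rot": [0, 0, 0], "hand": 1}
    - {"translation": [0, 0, -0.03], "rot": [0, 0, 0], "hand": 1}
    - {"translation": [0, 0, -0.042], "rot": [0, 0, 0], "hand": 1}
    - {"translation": [0, 0, -0.05], "rot": [0, 0, 0], "hand": 1}
    - {"translation": [0, 0, -0.05], "rot": [0, 0, 0], "hand": 1}
    - {"translation": [0, 0, -0.05], "rot": [0, 0, 0], "hand": 1}

```text
time_s: 5.6
eef_pos: [0.4251, 0.0081, 0.0699]
ee_rot: [3.141, -0.12, 1.473]
wrist_force: [-0.1, 0.6, -1.4]
finger_gap: 0.499
finger_force: 11.9
```

Run:
```python
from h import *
s=snap('side','s1.png');w=wsnap('w2.png');c=snap('scene','c1s.png')
a=cv2.resize(s['img'][150:300,180:320],(0,0),fx=3,fy=3,interpolation=cv2.INTER_CUBIC)
b=cv2.resize(c['img'][150:280,240:420],(0,0),fx=2,fy=2,interpolation=cv2.INTER_CUBIC)
o=np.zeros((450,800,3),np.uint8);o[:450,:420]=a;o[:260,430:790]=b;cv2.imwrite('pics/m1.png',o)
```

```text
[0.4254 0.008  0.0702] [ 3.1407 -0.1199  1.4729]
```

View pics/m1.png

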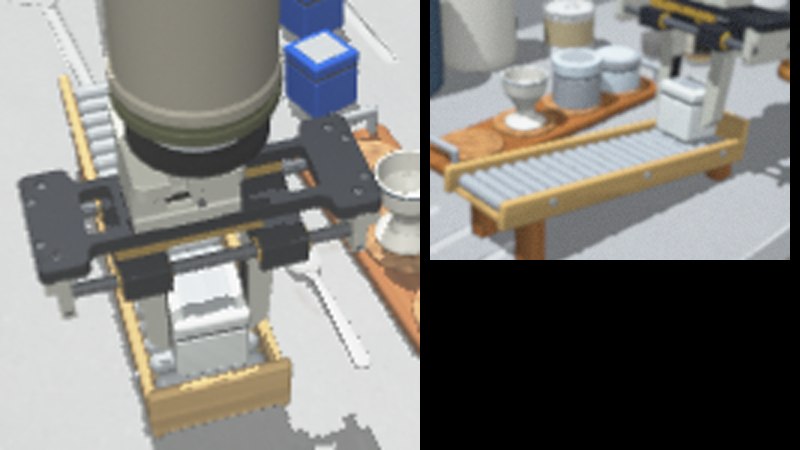

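The tin hangs just above the rollers, centred in the lane. I'll lower it until it touches.

Call:
move_arm:
  commands:
    - {"translation": [0, 0, -0.002], "rot": [0, 0, 0], "hand": 1}
    - {"translation": [0, 0, -0.0035], "rot": [0, 0, 0], "hand": 1}
    - {"translation": [0, 0, -0.0035], "rot": [0, 0, 0], "hand": 1}

```text
time_s: 6.05
eef_pos: [0.425, 0.008, 0.0662]
ee_rot: [3.141, -0.12, 1.473]
wrist_force: [0.5, 0.5, -1.3]
finger_gap: 0.497
finger_force: 11.9
```

Call:
move_arm:
  commands:
    - {"translation": [0, 0, -0.0015], "rot": [0, 0, 0], "hand": 1}
    - {"translation": [0, 0, -0.002], "rot": [0, 0, 0], "hand": 1}
    - {"translation": [0, 0, -0.002], "rot": [0, 0, 0], "hand": -0.1}
    - {"translation": [0, 0, -0.002], "rot": [0, 0, 0], "hand": -0.3}
    - {"translation": [0, 0, -0.002], "rot": [0, 0, 0], "hand": -0.6}
    - {"translation": [0, 0, -0.002], "rot": [0, 0, 0], "hand": -1}
    - {"translation": [0, 0, -0.002], "rot": [0, 0, 0], "hand": -1}
    - {"translation": [0, 0, 0.01], "rot": [0, 0, 0], "hand": -1}
    - {"translation": [0, 0, 0.05], "rot": [0, 0, 0], "hand": -1}
    - {"translation": [0, 0, 0.1], "rot": [0, 0, 0], "hand": -1}

```text
time_s: 7.05
eef_pos: [0.4229, 0.0084, 0.166]
ee_rot: [-3.137, -0.12, 1.472]
wrist_force: [0.4, 0.0, -0.2]
finger_gap: 0.995
finger_force: 0.0
```

Call:
move_arm:
  commands:
    - {"translation": [0.03, 0.01, 0], "rot": [-0.02, 0.001, 0.015], "hand": -1}
    - {"translation": [0.07, 0.025, 0], "rot": [-0.05, 0.003, 0.04], "hand": -1}
    - {"translation": [0.11, 0.04, 0], "rot": [-0.08, 0.004, 0.065], "hand": -1}
    - {"translation": [0.15, 0.055, 0], "rot": [-0.11, 0.006, 0.09], "hand": -1}
    - {"translation": [0.174, 0.066, -0.01], "rot": [-0.12, 0.006, 0.098], "hand": -1}
    - {"translation": [0.174, 0.066, -0.035], "rot": [-0.12, 0.006, 0.098], "hand": -1}
    - {"translation": [0.174, 0.066, -0.065], "rot": [-0.12, 0.006, 0.098], "hand": -1}
    - {"translation": [0.174, 0.066, -0.09], "rot": [-0.12, 0.006, 0.098], "hand": -1}
    - {"translation": [0.174, 0.066, -0.112], "rot": [-0.12, 0.006, 0.098], "hand": -1}
    - {"translation": [0.174, 0.066, -0.112], "rot": [-0.12, 0.006, 0.098], "hand": -1}

```text
time_s: 8.05
eef_pos: [0.5961, 0.074, 0.051]
ee_rot: [-3.135, 0.0, 1.571]
wrist_force: [-1.6, -0.3, -0.8]
finger_gap: 0.998
finger_force: 0.0
```

Call:
move_arm:
  force: 8
  commands:
    - {"translation": [0, 0, 0], "rot": [0, 0, 0], "hand": 0}
    - {"translation": [0, 0, 0], "rot": [0, 0, 0], "hand": 0.2}
    - {"translation": [0, 0, 0], "rot": [0, 0, 0], "hand": 1}
    - {"translation": [0, 0, 0], "rot": [0, 0, 0], "hand": 1}
    - {"translation": [0, 0, 0], "rot": [0, 0, 0], "hand": 1}
    - {"translation": [0, 0, 0], "rot": [0, 0, 0], "hand": 1}
    - {"translation": [0, 0, 0], "rot": [0, 0, 0], "hand": 1}
    - {"translation": [0, 0, 0], "rot": [0, 0, 0], "hand": 1}

```text
time_s: 8.85
eef_pos: [0.5992, 0.074, 0.0545]
ee_rot: [3.141, 0.0, 1.571]
wrist_force: [-1.0, 0.4, 2.0]
finger_gap: 0.534
finger_force: 8.0
```

Run:
```python
from h import *
s=snap('side','s2.png');w=wsnap('w3.png')
a=cv2.resize(s['img'][150:300,180:340],(0,0),fx=2.5,fy=2.5,interpolation=cv2.INTER_CUBIC)
b=cv2.resize(w['img'],(390,292),interpolation=cv2.INTER_AREA)
o=np.zeros((375,800,3),np.uint8);o[:,:400]=a;o[:292,405:795]=b;cv2.imwrite('pics/m2.png',o);print(env.state()['finger_gap'])
```

```text
[0.5992 0.0741 0.0545] [3.1410e+00 1.0000e-04 1.5708e+00]
0.5276928501293854
```

View pics/m2.png

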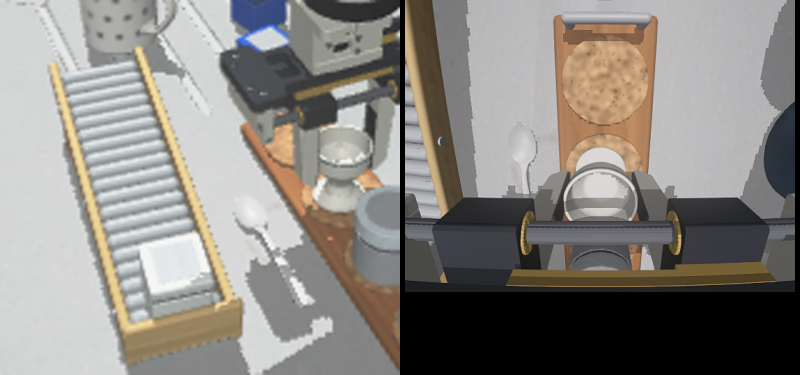

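```bash
cat >> h.py <<'E'
def torack(P):
    d=np.array(P[:2])-[.437,.1285];c,s=np.cos(-.098),np.sin(-.098);return np.array([c*d[0]+s*d[1],-s*d[0]+c*d[1]])
E
python3 - <<'E'
from h import *
s=load('s2');f=lambda x,y:((x+.5)/2.5+180-.5,(y+.5)/2.5+150-.5)
q=[torack(onz(s,f(*p),.089)) for p in[(139,245),(206,233),(214,276),(148,290)]];print(np.round(q,4),np.mean(q,0))
i=s['img'][225:300,215:285];cv2.imwrite('pics/z.png',cv2.resize(i,None,fx=8,fy=8,interpolation=cv2.INTER_CUBIC))
E
```

```text
[[-0.0195 -0.1138]
 [ 0.0299 -0.117 ]
 [ 0.0236 -0.1594]
 [-0.0234 -0.1578]] [ 0.00264871 -0.13700762]
```

View pics/z.png

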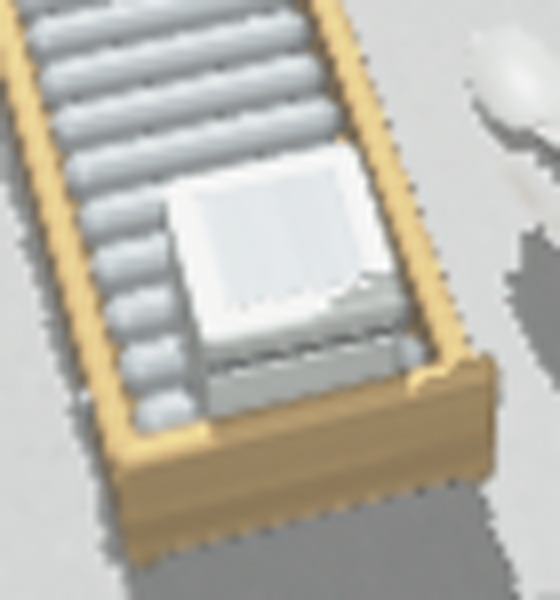

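The square tin stands against the stop, at x about +3 mm. Next I'll carry the egg cup over.

Call:
move_arm:
  commands:
    - {"translation": [0, 0, 0.02], "rot": [0, 0, 0], "hand": 1}
    - {"translation": [0, 0, 0.055], "rot": [0, 0, 0], "hand": 1}
    - {"translation": [-0.01, -0.001, 0.09], "rot": [0, 0, 0], "hand": 1}
    - {"translation": [-0.04, -0.005, 0.105], "rot": [0.01, 0, -0.01], "hand": 1}
    - {"translation": [-0.075, -0.01, 0.11], "rot": [0.04, -0.002, -0.03], "hand": 1}
    - {"translation": [-0.11, -0.015, 0.11], "rot": [0.07, -0.004, -0.06], "hand": 1}
    - {"translation": [-0.14, -0.019, 0.105], "rot": [0.1, -0.005, -0.08], "hand": 1}
    - {"translation": [-0.16, -0.021, 0.095], "rot": [0.12, -0.006, -0.098], "hand": 1}
    - {"translation": [-0.17, -0.0215, 0.08], "rot": [0.12, -0.006, -0.098], "hand": 1}
    - {"translation": [-0.17, -0.0215, 0.06], "rot": [0.12, -0.006, -0.098], "hand": 1}

```text
time_s: 9.95
eef_pos: [0.4282, 0.0522, 0.114]
ee_rot: [3.14, -0.12, 1.472]
wrist_force: [0.6, -0.0, -1.9]
finger_gap: 0.531
finger_force: 8.0
```

Call:
move_arm:
  commands:
    - {"translation": [0, 0, -0.015], "rot": [0, 0, 0], "hand": 1}
    - {"translation": [0, 0, -0.025], "rot": [0, 0, 0], "hand": 1}
    - {"translation": [0, 0, -0.031], "rot": [0, 0, 0], "hand": 1}
    - {"translation": [0, 0, -0.031], "rot": [0, 0, 0], "hand": 1}
    - {"translation": [0, 0, -0.031], "rot": [0, 0, 0], "hand": 1}

```text
time_s: 10.45
eef_pos: [0.4293, 0.0525, 0.0836]
ee_rot: [3.141, -0.12, 1.473]
wrist_force: [-0.6, -0.6, -0.6]
finger_gap: 0.534
finger_force: 8.0
```

Run:
```python
from h import *
s=snap('side','s3.png');c=snap('scene','c3.png')
a=cv2.resize(s['img'][160:300,190:310],(0,0),fx=3,fy=3,interpolation=cv2.INTER_CUBIC)
b=cv2.resize(c['img'][170:280,260:405],(0,0),fx=3,fy=3,interpolation=cv2.INTER_CUBIC)
o=np.zeros((420,800,3),np.uint8);o[:,:360]=a;o[:330,365:800]=b;cv2.imwrite('pics/m3.png',o)
st=env.state();print(st['eef_pos'],st['wrist_force'],torack(st['eef_pos']))
```

```text
[0.42955192 0.05250618 0.08392182] [-0.05723018  0.65135864 -0.91990638] [ 2.31320569e-05 -7.63579343e-02]
```

View pics/m3.png

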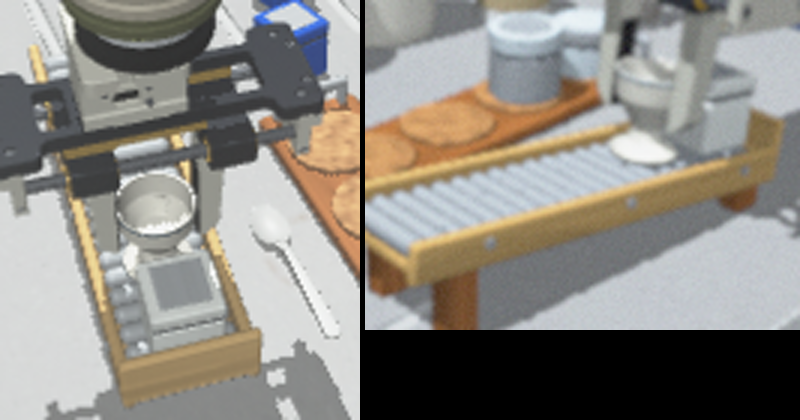

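The cup hangs upright behind the square tin. I'll lower and release it.

Call:
move_arm:
  commands:
    - {"translation": [0, 0, -0.002], "rot": [0, 0, 0], "hand": 1}
    - {"translation": [0, 0, -0.0035], "rot": [0, 0, 0], "hand": 1}
    - {"translation": [0, 0, -0.0035], "rot": [0, 0, 0], "hand": 1}
    - {"translation": [0, 0, -0.0035], "rot": [0, 0, 0], "hand": -0.15}
    - {"translation": [0, 0, -0.0035], "rot": [0, 0, 0], "hand": -0.3}
    - {"translation": [0, 0, -0.0035], "rot": [0, 0, 0], "hand": -0.6}
    - {"translation": [0, 0, -0.0035], "rot": [0, 0, 0], "hand": -1}
    - {"translation": [0, 0, -0.0035], "rot": [0, 0, 0], "hand": -1}
    - {"translation": [0, 0, 0.02], "rot": [0, 0, 0], "hand": -1}
    - {"translation": [0, 0, 0.06], "rot": [0, 0, 0], "hand": -1}

```text
time_s: 11.55
eef_pos: [0.4263, 0.0527, 0.1408]
ee_rot: [-3.135, -0.12, 1.472]
wrist_force: [1.1, -0.5, 0.4]
finger_gap: 0.988
finger_force: 0.0
```

Call:
move_arm:
  force: 12
  commands:
    - {"translation": [0, 0, 0.03], "rot": [0, 0, 0], "hand": -1}
    - {"translation": [0.04, -0.015, 0.03], "rot": [-0.03, 0.002, 0.025], "hand": -1}
    - {"translation": [0.08, -0.03, 0.03], "rot": [-0.06, 0.003, 0.05], "hand": -1}
    - {"translation": [0.12, -0.045, 0.025], "rot": [-0.09, 0.005, 0.075], "hand": -1}
    - {"translation": [0.155, -0.055, 0.015], "rot": [-0.12, 0.006, 0.098], "hand": -1}
    - {"translation": [0.17, -0.0625, -0.01], "rot": [-0.12, 0.006, 0.098], "hand": -1}
    - {"translation": [0.17, -0.0625, -0.04], "rot": [-0.12, 0.006, 0.098], "hand": -1}
    - {"translation": [0.17, -0.0625, -0.07], "rot": [-0.12, 0.006, 0.098], "hand": -1}
    - {"translation": [0.17, -0.0625, -0.0985], "rot": [-0.12, 0.006, 0.098], "hand": -1}
    - {"translation": [0.17, -0.0625, -0.0985], "rot": [-0.12, 0.006, 0.098], "hand": -1}

```text
time_s: 12.55
eef_pos: [0.5949, -0.0096, 0.0394]
ee_rot: [-3.133, -0.001, 1.571]
wrist_force: [-0.8, -0.2, -1.0]
finger_gap: 0.998
finger_force: 0.0
```

Call:
move_arm:
  force: 12
  commands:
    - {"translation": [0, 0, 0], "rot": [0, 0, 0], "hand": -0.1}
    - {"translation": [0, 0, 0], "rot": [0, 0, 0], "hand": 0.1}
    - {"translation": [0, 0, 0], "rot": [0, 0, 0], "hand": 1}
    - {"translation": [0, 0, 0], "rot": [0, 0, 0], "hand": 1}
    - {"translation": [0, 0, 0], "rot": [0, 0, 0], "hand": 1}
    - {"translation": [0, 0, 0], "rot": [0, 0, 0], "hand": 1}
    - {"translation": [0, 0, 0], "rot": [0, 0, 0], "hand": 1}
    - {"translation": [0, 0, 0], "rot": [0, 0, 0], "hand": 1}

```text
time_s: 13.35
eef_pos: [0.5995, -0.01, 0.0457]
ee_rot: [3.14, 0.0, 1.571]
wrist_force: [-1.4, -0.1, 6.4]
finger_gap: 0.62
finger_force: 12.0
```

Run:
```python
from h import *
s=snap('side','s4.png');c=snap('scene','c4.png')
a=cv2.resize(s['img'][160:300,190:310],(0,0),fx=3,fy=3,interpolation=cv2.INTER_CUBIC)
b=cv2.resize(c['img'][170:280,260:405],(0,0),fx=3,fy=3,interpolation=cv2.INTER_CUBIC)
o=np.zeros((420,800,3),np.uint8);o[:,:360]=a;o[:330,365:800]=b;cv2.imwrite('pics/m4.png',o)
```

```text
(no output)
```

View pics/m4.png

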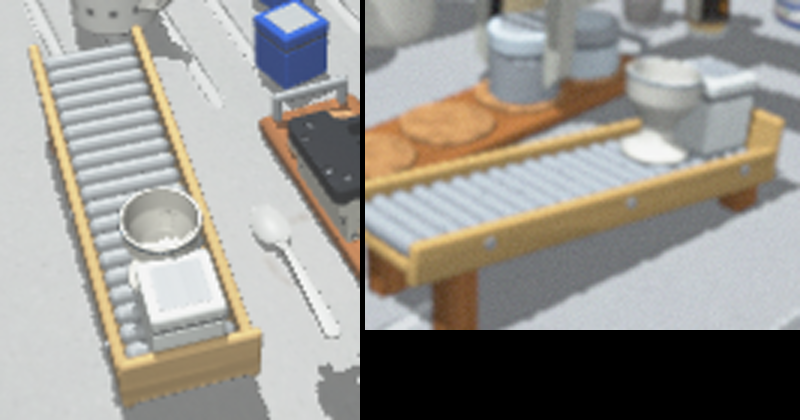

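The cup has closed up against the square tin and stands upright. Next is the round tin.

Call:
move_arm:
  commands:
    - {"translation": [0, 0, 0.02], "rot": [0, 0, 0], "hand": 1}
    - {"translation": [0, 0, 0.06], "rot": [0, 0, 0], "hand": 1}
    - {"translation": [-0.01, 0.01, 0.1], "rot": [0, 0, 0], "hand": 1}
    - {"translation": [-0.04, 0.03, 0.115], "rot": [0.02, -0.001, -0.02], "hand": 1}
    - {"translation": [-0.07, 0.05, 0.115], "rot": [0.05, -0.002, -0.04], "hand": 1}
    - {"translation": [-0.1, 0.075, 0.115], "rot": [0.08, -0.004, -0.06], "hand": 1}
    - {"translation": [-0.13, 0.095, 0.11], "rot": [0.1, -0.005, -0.08], "hand": 1}
    - {"translation": [-0.155, 0.112, 0.1], "rot": [0.12, -0.006, -0.098], "hand": 1}
    - {"translation": [-0.1645, 0.118, 0.08], "rot": [0.12, -0.006, -0.098], "hand": 1}
    - {"translation": [-0.1645, 0.118, 0.06], "rot": [0.12, -0.006, -0.098], "hand": 1}

```text
time_s: 14.45
eef_pos: [0.4332, 0.1088, 0.1041]
ee_rot: [3.141, -0.12, 1.474]
wrist_force: [0.3, -0.8, -1.3]
finger_gap: 0.62
finger_force: 12.0
```

Call:
move_arm:
  commands:
    - {"translation": [0, 0, -0.012], "rot": [0, 0, 0], "hand": 1}
    - {"translation": [0, 0, -0.02], "rot": [0, 0, 0], "hand": 1}
    - {"translation": [0, 0, -0.024], "rot": [0, 0, 0], "hand": 1}
    - {"translation": [0, 0, -0.0255], "rot": [0, 0, 0], "hand": 1}
    - {"translation": [0, 0, -0.0255], "rot": [0, 0, 0], "hand": 1}
    - {"translation": [0, 0, -0.0255], "rot": [0, 0, 0], "hand": 1}

```text
time_s: 15.05
eef_pos: [0.435, 0.108, 0.0798]
ee_rot: [3.141, -0.12, 1.473]
wrist_force: [-1.0, 0.0, -1.2]
finger_gap: 0.615
finger_force: 12.0
```

Call:
move_arm:
  commands:
    - {"translation": [0, 0, -0.001], "rot": [0, 0, 0], "hand": 1}
    - {"translation": [0, 0, -0.0015], "rot": [0, 0, 0], "hand": 1}
    - {"translation": [0, 0, -0.0015], "rot": [0, 0, 0], "hand": -0.3}
    - {"translation": [0, 0, -0.0015], "rot": [0, 0, 0], "hand": -0.45}
    - {"translation": [0, 0, -0.0015], "rot": [0, 0, 0], "hand": -0.7}
    - {"translation": [0, 0, -0.0015], "rot": [0, 0, 0], "hand": -1}
    - {"translation": [0, 0, -0.0015], "rot": [0, 0, 0], "hand": -1}
    - {"translation": [0, 0, 0.015], "rot": [0, 0, 0], "hand": -1}
    - {"translation": [0, 0, 0.05], "rot": [0, 0, 0], "hand": -1}
    - {"translation": [0, 0, 0.085], "rot": [0, 0, 0], "hand": -1}

```text
time_s: 16.05
eef_pos: [0.4335, 0.108, 0.1643]
ee_rot: [-3.139, -0.12, 1.472]
wrist_force: [1.4, 0.4, 0.5]
finger_gap: 1.002
finger_force: 0.0
```

Call:
move_arm:
  commands:
    - {"translation": [0.03, -0.03, 0], "rot": [-0.02, 0.001, 0.015], "hand": -1}
    - {"translation": [0.06, -0.065, 0], "rot": [-0.04, 0.002, 0.035], "hand": -1}
    - {"translation": [0.09, -0.1, 0], "rot": [-0.06, 0.003, 0.05], "hand": -1}
    - {"translation": [0.12, -0.135, 0], "rot": [-0.08, 0.004, 0.07], "hand": -1}
    - {"translation": [0.145, -0.165, 0], "rot": [-0.1, 0.005, 0.085], "hand": -1}
    - {"translation": [0.164, -0.189, -0.01], "rot": [-0.12, 0.006, 0.098], "hand": -1}
    - {"translation": [0.164, -0.189, -0.035], "rot": [-0.12, 0.006, 0.098], "hand": -1}
    - {"translation": [0.164, -0.189, -0.065], "rot": [-0.12, 0.006, 0.098], "hand": -1}
    - {"translation": [0.164, -0.189, -0.095], "rot": [-0.12, 0.006, 0.098], "hand": -1}
    - {"translation": [0.164, -0.189, -0.123], "rot": [-0.12, 0.006, 0.098], "hand": -1}

```text
time_s: 17.05
eef_pos: [0.598, -0.081, 0.0395]
ee_rot: [-3.141, -0.0, 1.571]
wrist_force: [0.3, -0.3, 0.6]
finger_gap: 0.999
finger_force: 0.0
```

Call:
move_arm:
  commands:
    - {"translation": [0, 0, 0], "rot": [0, 0, 0], "hand": -1}
    - {"translation": [0, 0, 0], "rot": [0, 0, 0], "hand": -0.1}
    - {"translation": [0, 0, 0], "rot": [0, 0, 0], "hand": 0.1}
    - {"translation": [0, 0, 0], "rot": [0, 0, 0], "hand": 1}
    - {"translation": [0, 0, 0], "rot": [0, 0, 0], "hand": 1}
    - {"translation": [0, 0, 0], "rot": [0, 0, 0], "hand": 1}
    - {"translation": [0, 0, 0], "rot": [0, 0, 0], "hand": 1}
    - {"translation": [0, 0, 0], "rot": [0, 0, 0], "hand": 1}
    - {"translation": [0, 0, 0], "rot": [0, 0, 0], "hand": 1}

```text
time_s: 17.95
eef_pos: [0.5993, -0.0811, 0.0424]
ee_rot: [3.14, 0.001, 1.571]
wrist_force: [-0.6, 0.6, 6.6]
finger_gap: 0.642
finger_force: 12.0
```

Run:
```python
from h import *
s=snap('side','s5.png');c=snap('scene','c5.png')
a=cv2.resize(s['img'][160:310,190:390],(0,0),fx=2,fy=2,interpolation=cv2.INTER_CUBIC)
b=cv2.resize(c['img'][165:280,255:405],(0,0),fx=2.6,fy=2.6,interpolation=cv2.INTER_CUBIC)
o=np.zeros((310,800,3),np.uint8);o[:300,:400]=a;o[:b.shape[0],405:405+b.shape[1]]=b;cv2.imwrite('pics/m5.png',o)
```

```text
(no output)
```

View pics/m5.png

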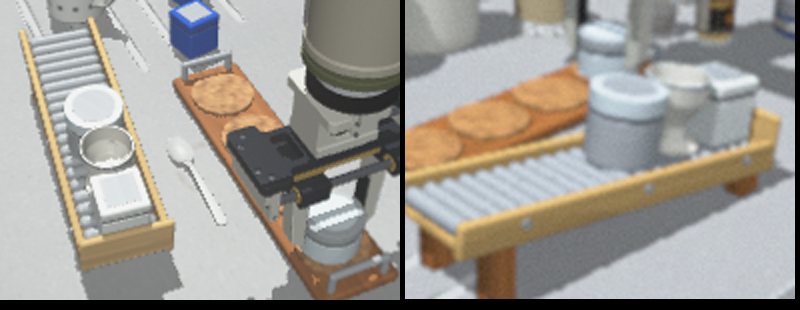

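All three stand closed up, and the flat tin is gripped. I'll carry it over now.

Call:
move_arm:
  commands:
    - {"translation": [0, 0, 0.02], "rot": [0, 0, 0], "hand": 1}
    - {"translation": [0, 0, 0.06], "rot": [0, 0, 0], "hand": 1}
    - {"translation": [-0.01, 0.015, 0.1], "rot": [0, 0, 0], "hand": 1}
    - {"translation": [-0.03, 0.045, 0.115], "rot": [0.01, 0, -0.01], "hand": 1}
    - {"translation": [-0.055, 0.085, 0.12], "rot": [0.03, -0.001, -0.03], "hand": 1}
    - {"translation": [-0.08, 0.125, 0.12], "rot": [0.05, -0.002, -0.05], "hand": 1}
    - {"translation": [-0.105, 0.165, 0.12], "rot": [0.08, -0.004, -0.065], "hand": 1}
    - {"translation": [-0.13, 0.205, 0.12], "rot": [0.1, -0.005, -0.08], "hand": 1}
    - {"translation": [-0.15, 0.235, 0.11], "rot": [0.12, -0.006, -0.098], "hand": 1}
    - {"translation": [-0.1585, 0.2485, 0.09], "rot": [0.12, -0.006, -0.098], "hand": 1}

```text
time_s: 19.05
eef_pos: [0.4391, 0.1697, 0.1322]
ee_rot: [3.139, -0.122, 1.474]
wrist_force: [0.4, 0.0, -1.7]
finger_gap: 0.643
finger_force: 12.0
```

Call:
move_arm:
  commands:
    - {"translation": [0, 0, -0.02], "rot": [0, 0, 0], "hand": 1}
    - {"translation": [0, 0, -0.035], "rot": [0, 0, 0], "hand": 1}
    - {"translation": [0, 0, -0.044], "rot": [0, 0, 0], "hand": 1}
    - {"translation": [0, 0, -0.048], "rot": [0, 0, 0], "hand": 1}
    - {"translation": [0, 0, -0.048], "rot": [0, 0, 0], "hand": 1}
    - {"translation": [0, 0, -0.048], "rot": [0, 0, 0], "hand": 1}

```text
time_s: 19.65
eef_pos: [0.4405, 0.1675, 0.0837]
ee_rot: [3.141, -0.12, 1.472]
wrist_force: [0.3, -0.7, -1.3]
finger_gap: 0.642
finger_force: 12.0
```

Call:
move_arm:
  commands:
    - {"translation": [0, 0, -0.001], "rot": [0, 0, 0], "hand": 1}
    - {"translation": [0, 0, -0.0015], "rot": [0, 0, 0], "hand": 1}
    - {"translation": [0, 0, -0.0015], "rot": [0, 0, 0], "hand": -0.35}
    - {"translation": [0, 0, -0.0015], "rot": [0, 0, 0], "hand": -0.5}
    - {"translation": [0, 0, -0.0015], "rot": [0, 0, 0], "hand": -0.7}
    - {"translation": [0, 0, -0.0015], "rot": [0, 0, 0], "hand": -1}
    - {"translation": [0, 0, -0.0015], "rot": [0, 0, 0], "hand": -1}
    - {"translation": [0, 0, 0.015], "rot": [0, 0, 0], "hand": -1}
    - {"translation": [0, 0, 0.05], "rot": [0, 0, 0], "hand": -1}
    - {"translation": [0, 0, 0.09], "rot": [0, 0, 0], "hand": -1}

```text
time_s: 20.65
eef_pos: [0.4385, 0.1673, 0.1727]
ee_rot: [-3.138, -0.119, 1.472]
wrist_force: [0.9, -0.4, -0.1]
finger_gap: 0.996
finger_force: 0.0
```

Call:
move_arm:
  commands:
    - {"translation": [0.03, 0, 0.04], "rot": [0, 0, 0], "hand": -1}
    - {"translation": [0.06, 0, 0.08], "rot": [0, 0, 0], "hand": -1}
    - {"translation": [0.09, 0, 0.11], "rot": [0, 0, 0], "hand": -1}
    - {"translation": [0.12, 0, 0.13], "rot": [0, 0, 0], "hand": -1}
    - {"translation": [0.15, 0, 0.15], "rot": [0, 0, 0], "hand": -1}
    - {"translation": [0.15, 0, 0.15], "rot": [0, 0, 0], "hand": -1}
    - {"translation": [0.15, 0, 0.15], "rot": [0, 0, 0], "hand": -1}
    - {"translation": [0.15, 0, 0.15], "rot": [0, 0, 0], "hand": -1}
    - {"translation": [0.15, 0, 0.15], "rot": [0, 0, 0], "hand": -1}
    - {"translation": [0.15, 0, 0.15], "rot": [0, 0, 0], "hand": -1}

```text
time_s: 21.65
eef_pos: [0.589, 0.1676, 0.3228]
ee_rot: [-3.141, -0.12, 1.473]
wrist_force: [0.1, 0.3, 0.3]
finger_gap: 1.0
finger_force: 0.0
```

Run:
```python
from h import *
s=snap('side','s6.png');c=snap('scene','c6.png')
a=cv2.resize(s['img'][165:295,190:290],(0,0),fx=4,fy=4,interpolation=cv2.INTER_CUBIC)
b=cv2.resize(c['img'][165:280,255:405],(0,0),fx=2.6,fy=2.6,interpolation=cv2.INTER_CUBIC)
o=np.zeros((520,800,3),np.uint8);o[:,:400]=a;o[:b.shape[0],405:405+b.shape[1]]=b;cv2.imwrite('pics/m6.png',o)
# predicted tops at targets (top offset along normal)
for n,y,h in[('sq',-.1303,.052),('egg',-.082,.058),('round',-.0273,.056),('flat',.0323,.04)]:
    z=.035+.12*(y+.15)+h*1;yy=y-.12*h/2
    P=[.437+.098*yy,.1285+.995*yy,z];print(n,((proj(s,P)-[190,165])*4).round(0))
```

```text
sq [234. 351.]
egg [206. 261.]
round [179. 180.]
flat [153. 120.]
```

View pics/m6.png

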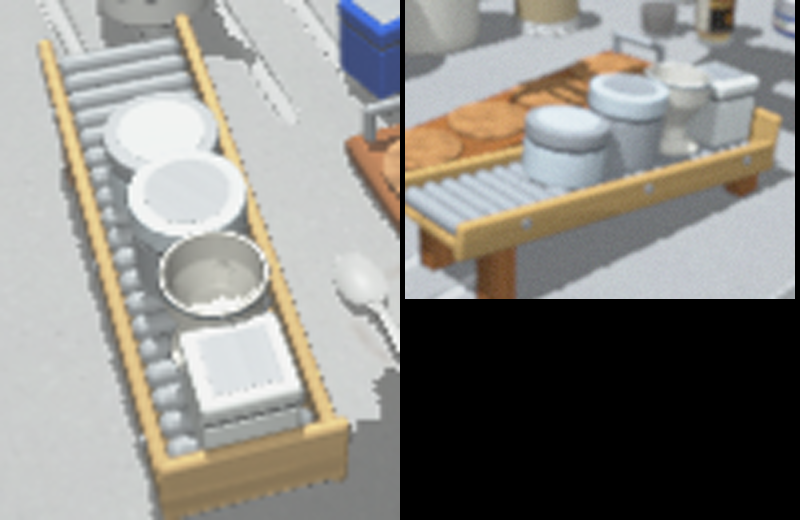

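All four stand upright and closed up. Every offset from the model is about the same (8, 12) px, which is calibration error. I'll wait a moment, confirm nothing is moving, and hand in.

Call:
move_arm:
  commands:
    - {"translation": [0, 0, 0], "rot": [0, 0, 0], "hand": -1}
    - {"translation": [0, 0, 0], "rot": [0, 0, 0], "hand": -1}
    - {"translation": [0, 0, 0], "rot": [0, 0, 0], "hand": -1}
    - {"translation": [0, 0, 0], "rot": [0, 0, 0], "hand": -1}
    - {"translation": [0, 0, 0], "rot": [0, 0, 0], "hand": -1}
    - {"translation": [0, 0, 0], "rot": [0, 0, 0], "hand": -1}
    - {"translation": [0, 0, 0], "rot": [0, 0, 0], "hand": -1}
    - {"translation": [0, 0, 0], "rot": [0, 0, 0], "hand": -1}
    - {"translation": [0, 0, 0], "rot": [0, 0, 0], "hand": -1}
    - {"translation": [0, 0, 0], "rot": [0, 0, 0], "hand": -1}

```text
time_s: 22.75
eef_pos: [0.5899, 0.1675, 0.3231]
ee_rot: [3.142, -0.12, 1.473]
wrist_force: [0.0, -0.6, -0.3]
finger_gap: 1.005
finger_force: 0.0
```

Run:
```python
from h import *
a=load('s6')['img'];b=snap('side','s7.png')['img']
g=lambda i:cv2.GaussianBlur(i[165:295,190:290].astype(np.float32),(3,3),0)
d=np.abs(g(a)-g(b)).max();print('diff',d)
if d<40: print(env.job_done())
```

```text
diff 23.9375
the job is handed in; nothing more can be done
None
```

The job is handed in at about 23 s. The last pictures showed the square tin, egg cup, round tin and flat tin standing upright and closed up from the stop in that order; the hand-in call returned no verdict.

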